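Raise the bread shelf one notch on its ladder stand

TASK

The shelf for the bread rolls hangs too low on its ladder stand to push bowls under it. Take the rectangular slatted shelf's stand by the grip bar at its top, raise the sliding section until its gravity pawl has cleared the middle rung, then lower it gently so that the pawl seats on the middle rung (not the top one), and let go; leave the stand with the round dish ring as it is.

Things in the scene. Friction and masses are not known exactly. Their poses are not given: they have to be found in the camera images.
- bread_grip (a point): Centre of the steel grip bar on top of the sliding section of the bread stand, the one with a rectangular wooden slatted shelf (224 by 140 mm, on the point's -x side, 30 mm above the table at first). Bar 14 mm thick, 96 mm long along this point's y, z up; 235 mm above the table at first; nothing else higher than 187 mm but its two uprights. Slides only straight up and down.
- bread_rung (a point): Centre of the middle rung of the bread stand's ladder, 110 mm above the table, 24 mm to the +x side of the grip bar. Three rungs, 10 mm thick along y, 55 mm apart, between rails 187 mm high and 104 mm apart over all; ladder fixed to the table. The pawl on the sliding section folds under a rung on the way up and swings out over it by its own weight in 0.2 s.
- bread_shelf (a joint): Height of the sliding section (shelf, bar, pawl; 0.45 to 0.95 kg) above its lowest place, m, up positive: 0 at the start (pawl over the bottom rung), stop at 0.14. Seated on the middle rung it reads about 0.0545: raise to 0.072-0.115, then lower. Above about 0.118 it catches on the top rung (seat 0.110) and cannot come back. Let go between seats, it slides down.
- dish_grip (a point): Centre of the same sort of grip bar (14 mm thick, 96 mm long along y, 235 mm above the table) on the other stand, which carries a round steel-wire dish ring, 168 mm across, in place of the shelf. To be left alone.

How it is judged (in metres and radians):
On the way:
1. the bread shelf is raised clear of the middle rung (value of joint bread_shelf above 0.064 m), for 0.1 s.
At the end, for the whole second after the job is handed in: The bread shelf hangs at rest, let go, with its pawl on the middle rung: its section stands 48 to 61 mm above its lowest position (seat at 55 mm), slower than 10 mm/s (value of joint bread_shelf between 0.048 and 0.061 m and velocity of joint bread_shelf between -0.01 and 0.01 m/s); the robot touches nothing.
It fails at once if the stand with the round dish ring is moved (its grip bar by more than 20 mm) (distance of dish_grip from where it was at the start of the episode above 0.02 m).
It fails at once if the bread shelf is dropped (it comes down faster than 0.45 m/s) (velocity of joint bread_shelf below -0.45 m/s).
It also fails if it takes over 32 s, if anything falls off the work surface, if the arm or the gripper's body presses on something with over 40 N, if the wrist force passes 120 N, or if a joint passes its speed limit or range.

ROBOT

A 6-joint arm with a two-finger parallel gripper is mounted at the origin on the work surface. World frame = base frame: x ahead of the robot, y to its left, z up, the work surface at z = 0. Lengths are in m, angles in degrees, forces in N, time in s.
With the tool pointing down it reaches from about 0.25 to 0.725 m from the base axis. Payload 9.7 kg.
Tool frame: the origin (TCP) lies at the very end of the fingers, on their centre line; the grasp point (between the pads) lies 19 mm behind it (bot.hold_point_z is the distance from the TCP to the grasp point, in m); z points along the fingers, y is the line along which they close (so a half turn about z gives the same grasp; the last joint's range is limited). The gripper opens to 85 mm and grips with 20 to 120 N. Pads are 22 mm wide; open, the fingers measure 114 mm over their backs; the gripper's body (76 mm by 85 mm) begins 54 mm behind the grasp point. The pads swing forward as they close: fully open they stand 13 mm farther back than shut.
Start: joints at [-73.51, 4.979, 10.078, 95.1, 0, 90], TCP at [0.156, -0.527, 0.231] pointing down, gripper open.
Joint ranges: [-179.16, 179.16], [-48.56, 103.87], [-65.8, 70.77], [-126.05, 130.52], [-82.76, 87.17], [-180, 180]. Speed limits (degrees/s): [127.2, 127.2, 147.25, 180, 180, 180].

INTERFACE

Orientations are given as [roll, pitch, yaw] about the fixed x, y, z axes, in that order (R = Rz(yaw) Ry(pitch) Rx(roll)).
In Python, from workcell import bot gives the robot as it stands.
- The arm moves only by the tool play_rows, never from a script. Its argument "targets" is a list of rows, each an object with "grip": the closure in counts, from 0 (fully open) to 255 (shut); "linear": the shift along the world's x, y, z in cm, a list of three; "delta_rot": the turn, a rotation vector about the world's x, y, z in rad, a list of three. A call has 1 to 10 rows; each row is the pose to reach, as a shift and turn from the pose commanded when the call began; what a row does not reach only later rows make up. A row lasts 1/10 s, in which the tool goes at most 50 mm and 8.59 degrees, less where a joint would pass 70% of its speed; a pose out of reach is approached as far as the arm can. A call with a gripper value outside its range is refused whole. The fingers move at their own pace and stop on an object; "force" is the grip in N (left out, the last holds). Time passes only in rows, so rows that repeat a pose let the fingers close. It gives the time, the measured TCP pose, the force, the opening and the grip force at its end, in the units of the state.
- bot.get_obs(): the state, without advancing time (a new reading comes with each control period).
- bot.camera(name): name is "scene" or "top" or "wrist"; returns a dict with "color" (400x640x3 uint8, red, green, blue), "range_z" (400x640 float32, m along the optical axis (not along the pixel's ray), 0 where there is no reading), "fov_y" (degrees; the focal length in pixels is half the picture's height over the tangent of half this angle, whatever the lens; pixels are square), "cx", "cy" (the principal point, pixels), "dist_coeffs" ([k1, k2, p1, p2, k3] as OpenCV has them; the pictures are not rectified), "world_to_cam" (4x4, takes a point from world to camera coordinates). Camera axes: x right, y up, looking along -z (the intrinsics and any distortion apply to the point x, -y, -z); pixel columns grow to the right and rows downward; lengths in m; the calibration is good to about 2 mm. A picture is of the moment at which its call begins.
- bot.job_done(): hands the job in; it is judged then, once.
Trained networks look in a picture, given as the dict that the camera call returned (one of the last four; its "shot" number tells which), for a name from the list of things; names that differ only in an ending like _2 or _b are one class to them, and where a whole thing is asked for, a point or a joint stands for the part that bears it (a point fixed in the world has none). Each returns a list of dicts, best first, with "conf" (0 to 1); they miss things now and then, are a little off and sometimes report something else, mostly with a low value. They report only what shows in the picture. A call takes as long as a camera call.
- bot.search_frame(picture, target): "box" ([left, top, right, bottom] in pixels, round what is visible of it).
- bot.trace(picture, target): "pixels" (400x640 bool, what is visible of it) and "box" ([left, top, right, bottom] in pixels, round what is visible of it).
- bot.pinpoint(picture, target): "pixel" ([column, row] in pixels: a listed point, or the origin of a listed thing).
The state is a dict: "time": time; "q": joint angles; "qd": joint speeds; "joint_efforts": joint torques, N m; "ee_pos": TCP position; "tcp_rot": TCP orientation; "wrist_force": force on the tool from outside, world axes, zero at the start; "torque": the same for the moment, N m; "opening": finger opening in m; "grasp_force": force on a finger pad.
Only numpy, scipy, OpenCV 4.12 (cv2) and the standard library are available. Lean on these libraries where they do the work, as an engineer would, in place of code of your own. Each camera call takes 0.05 s, during which the arm holds its last target. There are 200 camera calls.

## Working session

There is one attempt and no reset: what is moved stays moved. The work goes in short steps, Python scripts to look and compute and a tool call to move; the robot and the scene stay as the last step left them, time stands still between calls to the robot, and variables do not carry over. Pictures are saved under pics/ and viewed, at most 10 in all, crops included, and the job is handed in when it is done.

Besides the shell and the picture viewer there is one more tool, called by a JSON object that holds its "method" and its "body", one argument or row to a line. play_rows: Moves the arm, as the interface text tells. Its arguments: {"type":"object","properties":{"targets":{"type":"array","items":{"type":"object","properties":{"grip":{"type":"number"},"linear":{"type":"array","items":{"type":"number"}},"delta_rot":{"type":"array","items":{"type":"number"}}}}},"force":{"type":"number"}},"required":["targets"]}

```bash
mkdir -p pics
cat > h.py <<'E'
import numpy as np, cv2
from workcell import bot
def K(p):
    f=p["color"].shape[0]/2/np.tan(np.radians(p["fov_y"])/2)
    return np.array([[f,0,p["cx"]],[0,f,p["cy"]],[0,0,1.]])
def ray(p,px):
    u=cv2.undistortPoints(np.array([[px]],float),K(p),np.array(p["dist_coeffs"],float))[0,0]
    T=np.linalg.inv(np.array(p["world_to_cam"]))
    return T[:3,3], T[:3,:3]@np.array([u[0],-u[1],-1])
def at_z(p,px,z):
    o,d=ray(p,px); return o+d*(z-o[2])/d[2]
def at_depth(p,px):
    o,d=ray(p,px); c,r=np.round(px).astype(int); return o+d*float(p["range_z"][r,c])
def save(p,n): cv2.imwrite("pics/"+n+".png",cv2.cvtColor(p["color"],cv2.COLOR_RGB2BGR))
E
python3 - <<'E'
from h import *
for n in("top","scene"):
    p=bot.camera(n); save(p,n+"1")
    for t,z in(("bread_grip",.235),("bread_rung",.11),("dish_grip",.235)):
        for d in bot.pinpoint(p,t)[:2]: print(n,t,d["conf"],d["pixel"],at_z(p,d["pixel"],z).round(4),at_depth(p,d["pixel"]).round(4))
print(bot.get_obs())
E
```

```text
top bread_grip 0.83 [444.1, 187.1] [ 0.5373 -0.2512  0.235 ] [ 0.5371 -0.251   0.2358]
top bread_rung 0.61 [438.3, 183.3] [ 0.5677 -0.2657  0.11  ] [ 0.545  -0.2388  0.2388]
top dish_grip 0.75 [198.9, 232.7] [0.458  0.2613 0.235 ] [0.458  0.2613 0.2354]
scene bread_grip 0.87 [221.7, 180.7] [ 0.5528 -0.251   0.235 ] [ 0.3874 -0.3423  0.0455]
scene bread_rung 0.67 [232.7, 215.9] [ 0.5637 -0.2417  0.11  ] [ 0.5681 -0.2393  0.1161]
scene dish_grip 0.88 [437.3, 176.8] [0.4582 0.2726 0.235 ] [0.4606 0.2719 0.2374]
{'time': 0.4, 'q': array([-7.35122846e+01,  4.98545289e+00,  1.00715065e+01,  9.50963492e+01,
        4.98284983e-04,  8.99982396e+01]), 'qd': array([ 0.14944791,  0.0046811 , -0.02175041, -0.06130317, -0.05170782,
        0.09059443]), 'joint_efforts': array([ 1.18137959e-03, -5.19502687e+01,  4.64381826e+01,  3.37060665e-03,
        4.09531754e-05,  1.60608090e-05]), 'ee_pos': array([ 0.15609426, -0.52737185,  0.23116112]), 'tcp_rot': array([-1.79989704e+02, -4.98601299e-04,  1.64894757e+01]), 'wrist_force': array([-0.10489367,  0.43554275, -0.08097801]), 'torque': array([-0.01499669, -0.01497007,  0.05027485]), 'grasp_force': 0.0, 'opening': 0.08569233141468467}
```

View pics/top1.png

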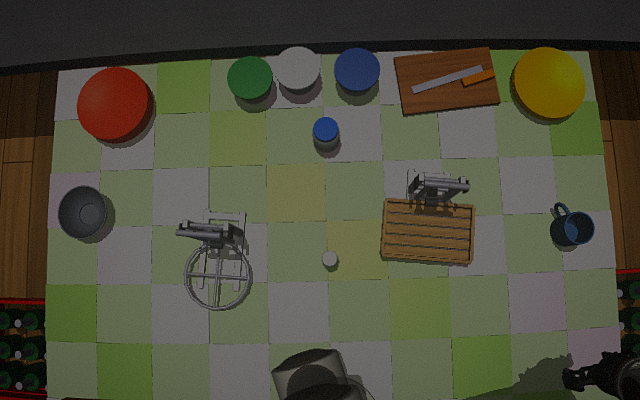

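View pics/scene1.png

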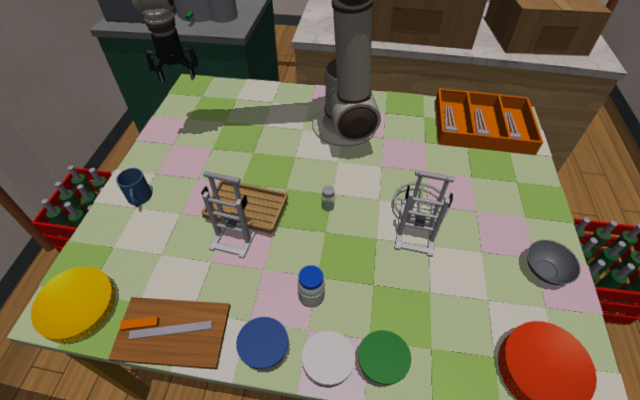

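Bread stand: top view bar at about (445,187), with the slatted shelf at (428,232). The dish ring stand is at (215,235), well clear. Next I get the bar's direction from depth.

Run:
```python
from h import *
p=bot.camera("top")
P=[];Q=[]
for r in range(165,205):
  for c in range(400,480):
    if p["range_z"][r,c]>0:
        w=at_depth(p,(c,r))
        if .222<w[2]<.255: P.append(w);Q.append((c,r))
P=np.array(P);print(len(P),P.mean(0),P.min(0),P.max(0),np.array(Q).min(0),np.array(Q).max(0))
(c,s,a)=cv2.minAreaRect((P[:,:2]*1000).astype(np.float32));print(c,s,a)
d=bot.trace(p,"bread_shelf")
if d:
  print(d[0]["conf"],d[0]["box"])
m=cv2.inRange(cv2.cvtColor(p["color"],cv2.COLOR_RGB2HSV),(5,90,60),(22,255,255));m[:190]=0;m[275:]=0;m[:,:370]=0;m[:,485:]=0
q=np.array([at_z(p,x,.035)[:2]*1000 for x in cv2.boxPoints(cv2.minAreaRect(cv2.findNonZero(m)))]);print(q.round())
```

```text
304 [ 0.54085812 -0.25467347  0.23936482] [ 0.5302769  -0.30258812  0.22251005] [ 0.55285408 -0.20869834  0.24472644] [424 180] [469 190]
(541.3795776367188, -255.8311004638672) (95.30525970458984, 14.761148452758789) 83.48218536376953
0.8 [374.4, 181.9, 476.1, 264.5]
[[ 406. -128.]
 [ 551. -146.]
 [ 525. -374.]
 [ 380. -352.]]
```

{"method": "play_rows", "body": {
  "targets": [
    {"grip":0,"linear":[2,1,4],"delta_rot":[0,0,0.12]},
    {"grip":0,"linear":[4,3,8],"delta_rot":[0,0,0.24]},
    {"grip":0,"linear":[8,6,9],"delta_rot":[0,0,0.37]},
    {"grip":0,"linear":[12,9,9],"delta_rot":[0,0,0.5]},
    {"grip":0,"linear":[16,12,9],"delta_rot":[0,0,0.64]},
    {"grip":0,"linear":[20,15,9],"delta_rot":[0,0,0.77]},
    {"grip":0,"linear":[24,18,9],"delta_rot":[0,0,0.9]},
    {"grip":0,"linear":[28,21,9],"delta_rot":[0,0,1.03]},
    {"grip":0,"linear":[32,24,9],"delta_rot":[0,0,1.17]},
    {"grip":0,"linear":[36,26.6,9],"delta_rot":[0,0,1.17]}
  ]
}}

```text
time: 1.5
ee_pos: [0.5175, -0.2596, 0.3217]
tcp_rot: [180.0, 0.0, 83.8]
wrist_force: [0.3, -1.7, -0.7]
opening: 0.0855
grasp_force: 0.0
```

{"method": "play_rows", "body": {
  "targets": [
    {"grip":0,"linear":[1,0.3,0],"delta_rot":[0,0,0]},
    {"grip":0,"linear":[2,0.5,0],"delta_rot":[0,0,0]},
    {"grip":0,"linear":[2.5,0.5,0],"delta_rot":[0,0,0]},
    {"grip":0,"linear":[2.5,0.5,0],"delta_rot":[0,0,0]},
    {"grip":0,"linear":[2.5,0.5,0],"delta_rot":[0,0,0]}
  ]
}}

```text
time: 2.0
ee_pos: [0.5404, -0.2573, 0.3215]
tcp_rot: [180.0, 0.0, 83.4]
wrist_force: [-0.7, -0.8, 0.2]
opening: 0.085
grasp_force: 0.0
```

Run:
```python
from h import *
p=bot.camera("wrist"); save(p,"w1"); o=bot.get_obs()
print(o["time"],o["ee_pos"],o["tcp_rot"],o["wrist_force"],o["q"])
for d in bot.pinpoint(p,"bread_grip")[:2]: print(d,at_z(p,d["pixel"],.242),at_depth(p,d["pixel"]))
g=np.array([at_depth(p,(c,r)) for r in range(0,400,2) for c in range(0,640,2) if p["range_z"][r,c]>0])
P=g[(g[:,2]>.232)&(g[:,2]<.255)&(np.hypot(g[:,0]-.541,g[:,1]+.256)<.08)]
if len(P): print(len(P),P.min(0),P.max(0),cv2.minAreaRect((P[:,:2]*1000).astype(np.float32)))
```

```text
2.05 [ 0.540334   -0.25722246  0.32166972] [1.79980523e+02 1.34655734e-02 8.34386216e+01] [-0.84772102  0.29258674 -0.68037105] [-2.54534139e+01  1.55632614e+01  3.25712485e+01  1.06985199e+02
 -6.43381747e-03  7.11079610e+01]
{'pixel': [320.1, 211.5], 'conf': 0.69} [ 0.54054264 -0.25750708  0.242     ] [ 0.54054931 -0.25745194  0.24218367]
628 [ 0.53060873 -0.30604632  0.23331029] [ 0.55378929 -0.21021354  0.24434985] ((541.4761962890625, -257.99420166015625), (95.53942108154297, 13.674386978149414), 82.97782135009766)
```

View pics/w1.png

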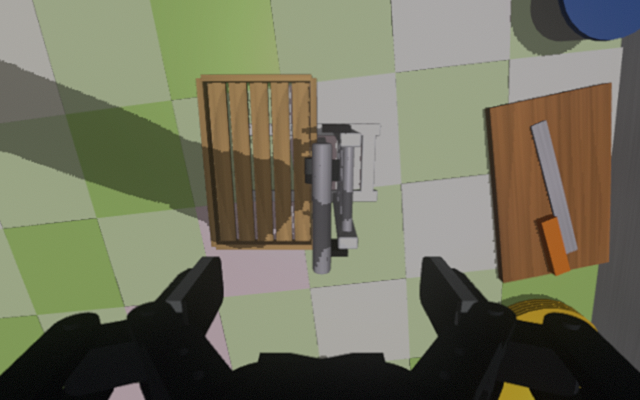

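The bar is at (321,205), centred between the fingers and parallel to the pads. I'll descend 10.5 cm and close.

{"method": "play_rows", "body": {
  "targets": [
    {"grip":0,"linear":[0.1,0,-2]},
    {"grip":0,"linear":[0.1,0,-4]},
    {"grip":0,"linear":[0.1,0,-6]},
    {"grip":0,"linear":[0.1,0,-8]},
    {"grip":0,"linear":[0.1,0,-9.5]},
    {"grip":0,"linear":[0.1,0,-10.5]},
    {"grip":0,"linear":[0.1,0,-10.5]},
    {"grip":0,"linear":[0.1,0,-10.5]}
  ]
}}

```text
validation failed for argument at $.ta...
```

{"method": "play_rows", "body": {
  "targets": [
    {"grip":100,"linear":[0,0,0]},
    {"grip":170,"linear":[0,0,0]},
    {"grip":255,"linear":[0,0,0]},
    {"grip":255,"linear":[0,0,0]},
    {"grip":255,"linear":[0,0,0]},
    {"grip":255,"linear":[0,0,0]},
    {"grip":255,"linear":[0,0,0]},
    {"grip":255,"linear":[0,0,0]}
  ],
  "force": 70
}}

```text
validation failed for argument at $.ta...
```

Every row needs delta_rot.

{"method": "play_rows", "body": {
  "targets": [
    {"grip":0,"linear":[0.1,0,-2],"delta_rot":[0,0,0]},
    {"grip":0,"linear":[0.1,0,-4],"delta_rot":[0,0,0]},
    {"grip":0,"linear":[0.1,0,-6],"delta_rot":[0,0,0]},
    {"grip":0,"linear":[0.1,0,-8],"delta_rot":[0,0,0]},
    {"grip":0,"linear":[0.1,0,-9.5],"delta_rot":[0,0,0]},
    {"grip":0,"linear":[0.1,0,-10.5],"delta_rot":[0,0,0]},
    {"grip":0,"linear":[0.1,0,-10.5],"delta_rot":[0,0,0]},
    {"grip":0,"linear":[0.1,0,-10.5],"delta_rot":[0,0,0]}
  ]
}}

```text
time: 2.9
ee_pos: [0.542, -0.2566, 0.2171]
tcp_rot: [180.0, 0.0, 83.5]
wrist_force: [-0.6, 0.9, 0.2]
opening: 0.0852
grasp_force: 0.0
```

{"method": "play_rows", "body": {
  "targets": [
    {"grip":100,"linear":[0,0,0],"delta_rot":[0,0,0]},
    {"grip":170,"linear":[0,0,0],"delta_rot":[0,0,0]},
    {"grip":255,"linear":[0,0,0],"delta_rot":[0,0,0]},
    {"grip":255,"linear":[0,0,0],"delta_rot":[0,0,0]},
    {"grip":255,"linear":[0,0,0],"delta_rot":[0,0,0]},
    {"grip":255,"linear":[0,0,0],"delta_rot":[0,0,0]},
    {"grip":255,"linear":[0,0,0],"delta_rot":[0,0,0]},
    {"grip":255,"linear":[0,0,0],"delta_rot":[0,0,0]}
  ],
  "force": 70
}}

```text
time: 3.7
ee_pos: [0.5407, -0.2562, 0.2166]
tcp_rot: [-179.9, 0.0, 83.5]
wrist_force: [-8.2, 1.7, 3.6]
opening: 0.0116
grasp_force: 68.1
```

{"method": "play_rows", "body": {
  "targets": [
    {"grip":255,"linear":[-0.1,0,0.5],"delta_rot":[0,0,0]},
    {"grip":255,"linear":[-0.1,0,1],"delta_rot":[0,0,0]},
    {"grip":255,"linear":[-0.1,0,1.5],"delta_rot":[0,0,0]},
    {"grip":255,"linear":[-0.1,0,2],"delta_rot":[0,0,0]},
    {"grip":255,"linear":[-0.1,0,2.5],"delta_rot":[0,0,0]},
    {"grip":255,"linear":[-0.1,0,3],"delta_rot":[0,0,0]}
  ]
}}

```text
time: 4.3
ee_pos: [0.5406, -0.2562, 0.2465]
tcp_rot: [-179.9, -0.0, 83.5]
wrist_force: [-4.3, 1.1, -7.0]
opening: 0.0117
grasp_force: 68.3
```

Run:
```python
from h import *
p=bot.camera("scene"); o=bot.get_obs()
print(o["time"],o["ee_pos"],o["wrist_force"],o["opening"],o["grasp_force"])
cv2.imwrite("pics/s2.png",cv2.resize(cv2.cvtColor(p["color"],cv2.COLOR_RGB2BGR)[120:280,130:330],None,fx=3,fy=3))
```

```text
4.35 [ 0.54069966 -0.25623449  0.24740341] [-6.67925931  2.68490442 -5.38941208] 0.011967889319782285 68.48719239234924
```

View pics/s2.png

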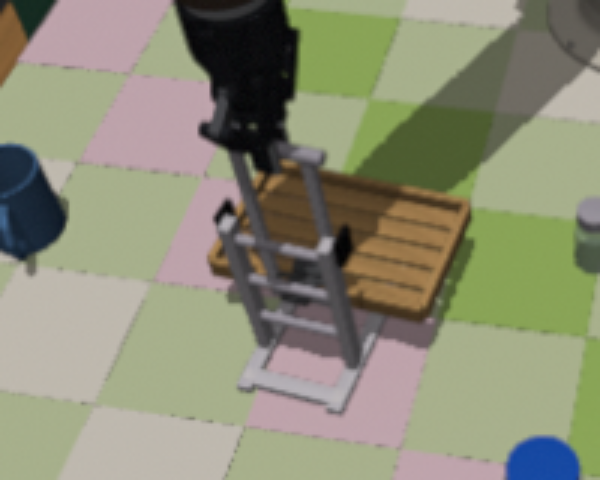

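The bar is held at about (270,160) in the crop and the shelf has lifted off with it. I'll raise to about 93 mm and hold for the pawl.

{"method": "play_rows", "body": {
  "targets": [
    {"grip":255,"linear":[0,0,0.7],"delta_rot":[0,0,0]},
    {"grip":255,"linear":[0,0,1.4],"delta_rot":[0,0,0]},
    {"grip":255,"linear":[0,0,2.1],"delta_rot":[0,0,0]},
    {"grip":255,"linear":[0,0,2.8],"delta_rot":[0,0,0]},
    {"grip":255,"linear":[0,0,3.5],"delta_rot":[0,0,0]},
    {"grip":255,"linear":[0,0,4.2],"delta_rot":[0,0,0]},
    {"grip":255,"linear":[0,0,4.9],"delta_rot":[0,0,0]},
    {"grip":255,"linear":[0,0,5.6],"delta_rot":[0,0,0]},
    {"grip":255,"linear":[0,0,6.2],"delta_rot":[0,0,0]},
    {"grip":255,"linear":[0,0,6.2],"delta_rot":[0,0,0]}
  ]
}}

```text
time: 5.35
ee_pos: [0.5407, -0.2562, 0.3097]
tcp_rot: [180.0, 0.0, 83.5]
wrist_force: [-7.4, 1.8, -4.9]
opening: 0.0121
grasp_force: 68.8
```

{"method": "play_rows", "body": {
  "targets": [
    {"grip":255,"linear":[0,0,0],"delta_rot":[0,0,0]},
    {"grip":255,"linear":[0,0,0],"delta_rot":[0,0,0]},
    {"grip":255,"linear":[0,0,0],"delta_rot":[0,0,0]},
    {"grip":255,"linear":[0,0,0],"delta_rot":[0,0,0]},
    {"grip":255,"linear":[0,0,0],"delta_rot":[0,0,0]}
  ]
}}

```text
time: 5.85
ee_pos: [0.5406, -0.2562, 0.309]
tcp_rot: [-180.0, 0.0, 83.5]
wrist_force: [-5.7, 2.0, -4.9]
opening: 0.0121
grasp_force: 68.8
```

Run:
```python
from h import *
p=bot.camera("top"); o=bot.get_obs()
print(o["time"],o["ee_pos"],o["wrist_force"],o["opening"],o["grasp_force"])
# shelf height: depth on wood pixels
m=cv2.inRange(cv2.cvtColor(p["color"],cv2.COLOR_RGB2HSV),(5,90,60),(22,255,255));m[:200]=0;m[290:]=0;m[:,:360]=0;m[:,490:]=0
z=np.array([at_depth(p,(c,r))[2] for r,c in np.argwhere(m)]);print(len(z),np.percentile(z,[5,25,50,75,95]).round(4))
```

```text
5.9 [ 0.54066101 -0.25619769  0.30898655] [-6.3698188   1.26210023 -4.00087543] 0.01154250543594734 68.78533244132996
1898 [0.1202 0.1233 0.125  0.1273 0.1398]
```

{"method": "play_rows", "body": {
  "targets": [
    {"grip":255,"linear":[0,0,-0.5],"delta_rot":[0,0,0]},
    {"grip":255,"linear":[0,0,-1],"delta_rot":[0,0,0]},
    {"grip":255,"linear":[0,0,-1.5],"delta_rot":[0,0,0]},
    {"grip":255,"linear":[0,0,-2],"delta_rot":[0,0,0]},
    {"grip":255,"linear":[0,0,-2.5],"delta_rot":[0,0,0]},
    {"grip":255,"linear":[0,0,-3],"delta_rot":[0,0,0]},
    {"grip":255,"linear":[0,0,-3.3],"delta_rot":[0,0,0]},
    {"grip":255,"linear":[0,0,-3.5],"delta_rot":[0,0,0]}
  ]
}}

```text
time: 6.7
ee_pos: [0.5406, -0.2562, 0.2737]
tcp_rot: [-180.0, -0.0, 83.5]
wrist_force: [-5.8, 2.9, -4.7]
opening: 0.0119
grasp_force: 68.8
```

{"method": "play_rows", "body": {
  "targets": [
    {"grip":255,"linear":[0,0,-0.1],"delta_rot":[0,0,0]},
    {"grip":255,"linear":[0,0,-0.2],"delta_rot":[0,0,0]},
    {"grip":255,"linear":[0,0,-0.3],"delta_rot":[0,0,0]},
    {"grip":255,"linear":[0,0,-0.3],"delta_rot":[0,0,0]}
  ]
}}

```text
time: 7.1
ee_pos: [0.5407, -0.2562, 0.2711]
tcp_rot: [-180.0, 0.0, 83.5]
wrist_force: [-7.0, 1.3, -4.0]
opening: 0.0115
grasp_force: 68.8
```

{"method": "play_rows", "body": {
  "targets": [
    {"grip":255,"linear":[0,0,-0.1],"delta_rot":[0,0,0]},
    {"grip":255,"linear":[0,0,-0.1],"delta_rot":[0,0,0]}
  ]
}}

```text
time: 7.3
ee_pos: [0.5407, -0.2562, 0.2709]
tcp_rot: [180.0, 0.0, 83.5]
wrist_force: [-8.1, 2.3, 1.0]
opening: 0.012
grasp_force: 69.3
```

{"method": "play_rows", "body": {
  "targets": [
    {"grip":255,"linear":[0,0,-0.1],"delta_rot":[0,0,0]},
    {"grip":255,"linear":[0,0,-0.1],"delta_rot":[0,0,0]}
  ]
}}

```text
time: 7.5
ee_pos: [0.5407, -0.2562, 0.2708]
tcp_rot: [179.9, 0.0, 83.5]
wrist_force: [-8.0, 2.3, 4.7]
opening: 0.012
grasp_force: 69.8
```

The force turned upward at a lift of about 54 mm, so the pawl is seated. Now I release.

{"method": "play_rows", "body": {
  "targets": [
    {"grip":190,"linear":[0,0,0],"delta_rot":[0,0,0]},
    {"grip":120,"linear":[0,0,0],"delta_rot":[0,0,0]},
    {"grip":0,"linear":[0,0,0],"delta_rot":[0,0,0]},
    {"grip":0,"linear":[0,0,0],"delta_rot":[0,0,0]},
    {"grip":0,"linear":[0,0,0],"delta_rot":[0,0,0]},
    {"grip":0,"linear":[0,0,0],"delta_rot":[0,0,0]},
    {"grip":0,"linear":[0,0,0],"delta_rot":[0,0,0]},
    {"grip":0,"linear":[0,0,0],"delta_rot":[0,0,0]}
  ],
  "force": 20
}}

```text
time: 8.3
ee_pos: [0.5411, -0.2564, 0.2682]
tcp_rot: [-180.0, -0.0, 83.5]
wrist_force: [0.4, -0.5, -1.0]
opening: 0.0853
grasp_force: 0.0
```

{"method": "play_rows", "body": {
  "targets": [
    {"grip":0,"linear":[0,0,1],"delta_rot":[0,0,0]},
    {"grip":0,"linear":[0,0,3],"delta_rot":[0,0,0]},
    {"grip":0,"linear":[0,0,5],"delta_rot":[0,0,0]},
    {"grip":0,"linear":[0,0,7],"delta_rot":[0,0,0]},
    {"grip":0,"linear":[0,0,9],"delta_rot":[0,0,0]},
    {"grip":0,"linear":[0,0,10],"delta_rot":[0,0,0]},
    {"grip":0,"linear":[0,0,10],"delta_rot":[0,0,0]},
    {"grip":0,"linear":[0,0,10],"delta_rot":[0,0,0]},
    {"grip":0,"linear":[0,0,10],"delta_rot":[0,0,0]}
  ]
}}

```text
time: 9.2
ee_pos: [0.541, -0.2563, 0.3676]
tcp_rot: [-179.9, -0.0, 83.5]
wrist_force: [1.1, -0.3, 1.1]
opening: 0.0854
grasp_force: 0.0
```

Run:
```python
from h import *
p=bot.camera("wrist"); o=bot.get_obs()
print(o["time"],o["ee_pos"],o["wrist_force"],o["opening"])
g=np.array([at_depth(p,(c,r)) for r in range(0,400,2) for c in range(0,640,2) if p["range_z"][r,c]>0])
P=g[(g[:,2]>.215)&(g[:,2]<.33)&(np.hypot(g[:,0]-.541,g[:,1]+.256)<.07)]
print(len(P),np.percentile(P[:,2],[5,25,50,75,95]).round(4))
s=bot.camera("scene")
cv2.imwrite("pics/s3.png",cv2.resize(cv2.cvtColor(s["color"],cv2.COLOR_RGB2BGR)[120:280,130:330],None,fx=3,fy=3))
```

```text
9.25 [ 0.54095798 -0.2563102   0.36758168] [0.57183918 0.16507376 0.5837472 ] 0.08552746687671524
668 [0.2922 0.2942 0.2956 0.2964 0.2971]
```

View pics/s3.png

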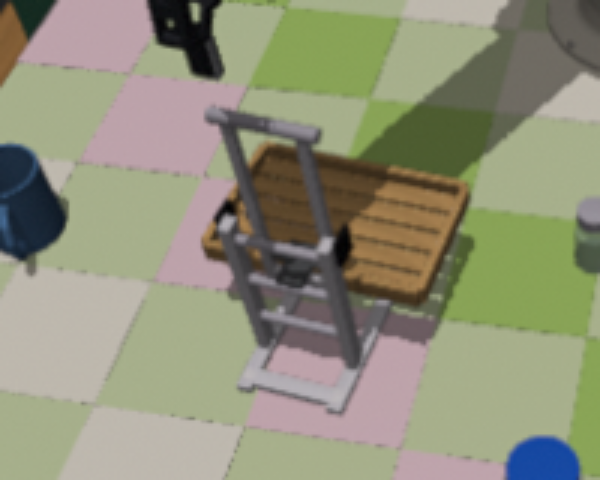

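The bar top is at about 0.297 m, against 0.2425 m at first (+54 mm). The pawl sits over the middle rung at (295,275), and the gripper is clear above.

```bash
python3 -c "
from workcell import bot
print(bot.job_done())"
```

```text
the job is handed in; nothing more can be done
None
```

The bread shelf now hangs with its pawl on the middle rung (about 54 mm up), the gripper has let go and is clear, the dish ring stand was not touched, and the job was handed in at about 9 s; no verdict came back.

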